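Set out the power stage of an inverter on its circuit board

ROBOT

A 6-joint arm with a two-finger parallel gripper is mounted at the origin on the work surface. World frame = base frame: x ahead of the robot, y to its left, z up, the work surface at z = 0. Lengths are in mm, angles in rad, forces in N, time in s.
With the tool pointing down it reaches from about 350 to 725 mm from the base axis. Payload 4.3 kg.
Tool frame: the origin (TCP) lies on the mounting face of the last link; the fingertips stand 173 mm ahead of it and the grasp point (between the pads) lies 155 mm ahead of it (ctrl.grip_depth is the distance from the TCP to the grasp point, in mm); z points along the fingers, y is the line along which they close (so a half turn about z gives the same grasp; the last joint's range is limited). The gripper opens to 85 mm and grips with 20 to 120 N. Pads are 22 mm wide; open, the fingers measure 114 mm over their backs; the gripper's body (76 mm by 85 mm) begins 54 mm behind the grasp point. The pads swing forward as they close: fully open they stand 13 mm farther back than shut.
Start: joints at [1.002, 0.377, 0.081, 1.274, 0, 1.46], TCP at [254.655, 515.557, 404.729] pointing down, gripper open.
Joint ranges: [-2.72, 2.72], [-0.84, 1.66], [-1.02, 1.22], [-1.77, 2.12], [-1.37, 1.28], [-3.14, 3.14]. Speed limits (rad/s): [2.57, 2.57, 3.14, 3.14, 3.14, 3.14].

INTERFACE

Orientations are given as a rotation vector (axis times angle).
In Python, from plant import ctrl gives the robot as it stands. The module is installed in compiled form; this text tells all that it offers.
- The arm moves only by the tool arm_command, never from a script. Its argument "motion" is a list of rows, each a list of 3 entries, a list of its own where there are three numbers: the shift along the world's x, y, z in cm, then the turn, a rotation vector about the world's x, y, z in degrees, then the opening, from 0 (shut) to 1 (fully open). In form: [[[dx, dy, dz], [wx, wy, wz], hand], ...]. A call has 1 to 10 rows; each row is the pose to reach, as a shift and turn from the pose commanded when the call began; what a row does not reach only later rows make up. A row lasts 1/12 s, in which the tool goes at most 41.7 mm and 7.16 degrees, less where a joint would pass 70% of its speed; a pose out of reach is approached as far as the arm can. A call with a gripper value outside its range is refused whole. The fingers move at their own pace and stop on an object; "newtons" is the grip in N (left out, the last holds). Time passes only in rows, so rows that repeat a pose let the fingers close. It gives the time, the measured TCP pose, the force, the opening and the grip force at its end, in the units of the state.
- ctrl.get_state(): the state, without advancing time (a new reading comes with each control period).
- ctrl.camera(name): name is "side" or "top"; returns (picture, depth): 384x512x3 uint8, red, green, blue; 384x512 float32, mm along the optical axis (not along the pixel's ray), 0 where there is no reading.
- ctrl.calibration(name): a dict with "fovy" (degrees; the focal length in pixels is half the picture's height over the tangent of half this angle, whatever the lens; pixels are square), "cx", "cy" (the principal point, pixels), "dist_coeffs" ([k1, k2, p1, p2, k3] as OpenCV has them; the pictures are not rectified), "origin" and "attitude" of the camera in the world. Camera axes: x right, y up, looking along -z (the intrinsics and any distortion apply to the point x, -y, -z); pixel columns grow to the right and rows downward; lengths in mm; the calibration is good to about 2 mm. A picture is of the moment at which its call begins. calibration takes no time and is no camera call.
- ctrl.job_done(): hands the job in; it is judged then, once.
The state is a dict: "time": time; "joints": joint angles; "qvel": joint speeds; "effort": joint torques, N m; "ee_pos": TCP position; "eef_rot": TCP orientation; "contact_force": force on the tool from outside, world axes, zero at the start; "wrist_torque": the same for the moment, N m; "finger_gap": opening from 0.0 (shut) to 1.0 (fully open); "finger_force": force on a finger pad.
Only numpy, scipy, OpenCV 4.12 (cv2) and the standard library are available. Lean on these libraries where they do the work, as an engineer would, in place of code of your own. Each camera call takes 0.05 s, during which the arm holds its last target. There are 200 camera calls.

TASK

Set out the power stage on the empty green circuit board in the middle of the bench, each part on its white printed outline: the blue heat sink on the side of the two battery posts and the bare aluminium one on the side of the green terminal block, both with fins inwards and transistors outwards, the copper choke between them, and the fan upright behind them across the end of the tunnel they form. Then lay the red driver card flat on top as a bridge over both heat sinks, its long side across the tunnel, centred over the choke. Leave the tape, spool and dish where they are.

Things in the scene. Friction and masses are not known exactly. Their poses are not given: they have to be found in the camera images.
- board: Green board 170 (x) x 180 (y) on white foam, fixed; origin under the foam's centre, board face at z = 12 mm. +x: fan end. White outlines (mm): blue sink (-15,-43), bare sink (-15,43), length along x, fins toward y = 0; choke circle (-15,0); fan (52,0), its axis along x. Card: over (-15,0), length along y, underside z = 52. Battery posts 18 mm high at y = -77, green block y = 78.
- sink_blue: Blue anodised heat sink; 90 (x) x 26 (y) x 40 mm (z). Back plate with four black transistors with steel tabs (4.5 mm proud, up to 20 mm high, none in the middle 30 mm of the length) on its -y face, level fins to +y, about 160 g. Grip across the 26 mm, mid-length. Origin: centre of its underside; x along its length.
- sink_bare: Bare silver aluminium heat sink, same shape as the blue one: 90 (x) x 26 (y) x 40 mm (z). Back plate with four black transistors with steel tabs (4.5 mm proud, up to 20 mm high, none in the middle 30 mm of the length) on its -y face, level fins to +y, about 160 g. Grip across the 26 mm, mid-length. Origin: centre of its underside; x along its length.
- choke: Choke: a ring core wound with copper wire, lying flat on a black disc, diameter 42 mm, height 22 mm; grip it across its diameter, anywhere round. Origin: centre of its underside. 90 g. Any yaw will do.
- fan: Black cooling fan, 60 mm square and 25 mm thick, standing upright on one edge: 25 (x, its axis) x 60 (y) x 60 mm (z). Origin: centre of its underside. Either face may look into the tunnel. 70 g. Can be gripped across its 25 mm thickness near the top.
- card: Driver card: red circuit board 104 (x) x 46 (y) mm on 3 mm white strips under its ends (|x| = 32 to 52 mm), upper face 5 mm above its underside. In its middle a yellow and black transformer 30 (x) x 22 (y) mm, from 5 to 27 mm high: hold it there, across the 22 mm. Origin: centre of its underside. Either way round will do.
- tape: Bystander: roll of brown tape lying flat among the parts, 80 mm across, 24 mm high; origin: centre of its underside. Leave it.
- spool: Bystander: grey metal spool 54 mm across, 38 mm high, standing on the left of the bench; origin: centre of its underside. Leave it.
- dish: Bystander: small blue dish 72 mm across, 26 mm high, on the right of the bench; origin: centre of its underside. Leave it.
Things that resemble listed ones, but are neither listed nor needed, are in the scene too. Of the things like the fan, leave any that is turquoise; of the rest the larger one is meant.

How it is judged (in metres and radians):
At the end, for the whole second after the job is handed in: Heat sinks, choke and card within 12 mm along the tunnel and 10 mm across (card 12), fan within 10 mm, of their places; angles within 0.15 rad; fins inwards; all upright within 0.1 rad, resting at the right height within 5 mm (card on both heat sinks); released and at rest (x of sink_blue in the frame of board between -0.027 and -0.003 m and y of sink_blue in the frame of board between -0.053 and -0.033 m and z of sink_blue in the frame of board between 0.007 and 0.017 m and angle between each of sink_blue, sink_bare, choke, fan, card's own z axis and vertical below 0.1 rad and linear speed of each of sink_blue, sink_bare, choke, fan, card below 0.02 m/s and angle between the x axis of each of sink_blue, sink_bare, fan and the x axis of board, either way round below 0.15 rad and y of board in the frame of sink_blue above 0.02 m and x of sink_bare in the frame of board between -0.027 and -0.003 m and y of sink_bare in the frame of board between 0.033 and 0.053 m and z of sink_bare in the frame of board between 0.007 and 0.017 m and y of board in the frame of sink_bare above 0.02 m and x of choke in the frame of board between -0.027 and -0.003 m and y of choke in the frame of board between -0.01 and 0.01 m and z of choke in the frame of board between 0.007 and 0.017 m and x of fan in the frame of board between 0.042 and 0.062 m and y of fan in the frame of board between -0.01 and 0.01 m and z of fan in the frame of board between 0.007 and 0.017 m and x of card in the frame of board between -0.027 and -0.003 m and y of card in the frame of board between -0.012 and 0.012 m and z of card in the frame of board between 0.047 and 0.057 m and angle between the x axis of card and the y axis of board, either way round below 0.15 rad); the robot touches nothing.
It fails at once if the roll of tape is moved by more than 30 mm (distance of tape from where it was at the start of the episode above 0.03 m).
It fails at once if the spool is moved by more than 30 mm (distance of spool from where it was at the start of the episode above 0.03 m).
It fails at once if the blue dish is moved by more than 30 mm (distance of dish from where it was at the start of the episode above 0.03 m).
It also fails if it takes over 128 s, if anything falls off the work surface, if the arm or the gripper's body presses on something with over 40 N, if the wrist force passes 120 N, or if a joint passes its speed limit or range.

## Working session

There is one attempt and no reset: what is moved stays moved. The work goes in short steps, Python scripts to look and compute and a tool call to move; the robot and the scene stay as the last step left them, time stands still between calls to the robot, and variables do not carry over. Pictures are saved under pics/ and viewed, at most 14 in all, crops included, and the job is handed in when it is done.

Besides the shell and the picture viewer there is one more tool, called after "Emit:" in YAML: its name, and indented under it one key for each argument. arm_command: Moves the arm, as the interface text tells. Its arguments: {"type":"object","properties":{"motion":{"type":"array"},"newtons":{"type":"number"}},"required":["motion"]}

```bash
mkdir -p pics
cat > h.py <<'E'
import numpy as np, cv2
from scipy.spatial.transform import Rotation as R
from plant import ctrl
def cloud(name):
    im,d=ctrl.camera(name); c=ctrl.calibration(name)
    h,w=d.shape; f=h/2/np.tan(np.radians(c['fovy'])/2)
    K=np.array([[f,0,c['cx']],[0,f,c['cy']],[0,0,1]])
    v,u=np.mgrid[:h,:w]
    p=cv2.undistortPoints(np.stack([u.ravel(),v.ravel()],1).astype(np.float64)[:,None],K,np.array(c['dist_coeffs'],float))[:,0].reshape(h,w,2)
    P=np.stack([p[...,0]*d,-p[...,1]*d,-d],-1)
    a=np.array(c['attitude'],float)
    M=R.from_rotvec(a).as_matrix() if a.shape==(3,) else a
    W=P@M.T+np.array(c['origin'])
    W[d==0]=np.nan
    return im,W
def save(n,im,s=1):
    cv2.imwrite('pics/'+n+'.png',cv2.resize(im[...,::-1],None,fx=s,fy=s,interpolation=cv2.INTER_CUBIC))
E
python3 - <<'E'
from h import *
for n in ('top','side'):
    im,W=cloud(n); save(n+'0',im,1.5); np.savez(n+'0',im=im,W=W)
    c=ctrl.calibration(n); print(c)
    for v in range(40,384,75): print([tuple(np.round(W[v,u]).tolist()) for u in range(56,512,100)])
print(ctrl.get_state())
E
```

```text
{'fovy': 43.817492036313354, 'cx': 263.8046365675271, 'cy': 197.01393463986943, 'dist_coeffs': array([-0.0446575,  0.       ,  0.       ,  0.       ,  0.       ]), 'origin': array([ 336.44426957,  -23.20603815, 1383.11444685]), 'attitude': array([ 0.10416896, -0.06101618, -1.57021818])}
[(1319.0, 1029.0, -748.0), (933.0, 326.0, 74.0), (928.0, 35.0, 76.0), (913.0, -246.0, 102.0), (961.0, -568.0, -5.0)]
[(725.0, 631.0, 32.0), (730.0, 338.0, 1.0), (727.0, 38.0, 2.0), (726.0, -258.0, -1.0), (726.0, -555.0, -1.0)]
[(500.0, 616.0, 40.0), (504.0, 332.0, 0.0), (502.0, 37.0, 10.0), (502.0, -253.0, 4.0), (502.0, -545.0, -1.0)]
[(283.0, 626.0, -2.0), (285.0, 327.0, -1.0), (286.0, 37.0, 0.0), (286.0, -250.0, -2.0), (285.0, -535.0, 3.0)]
[(68.0, 615.0, 2.0), (73.0, 323.0, 2.0), (77.0, 36.0, 12.0), (76.0, -245.0, 3.0), (73.0, -531.0, -8.0)]
{'fovy': 52.14339212078507, 'cx': 255.71883383362103, 'cy': 196.4954727543153, 'dist_coeffs': array([0.00477055, 0.        , 0.        , 0.        , 0.        ]), 'origin': array([ 390.87450207, -744.01115755,  761.94286589]), 'attitude': array([ 0.81953205, -0
[... 608 characters left out ...]
: 0.1, 'joints': array([ 1.00167348e+00,  3.77989986e-01,  7.97677794e-02,  1.27438164e+00,
       -1.91390612e-05,  1.46050020e+00]), 'qvel': array([ 7.68439312e-05, -1.75830796e-03,  3.62069851e-03,  2.97017591e-04,
        6.51631827e-04, -5.34478277e-04]), 'effort': array([ 1.00366764e-03, -4.64693499e+01,  2.70582819e+01,  1.20724351e-02,
       -1.58100838e-04,  2.38323844e-05]), 'ee_pos': array([254.51634263, 515.30662076, 403.85722739]), 'eef_rot': array([-7.14284798e-01, -3.05871278e+00,  2.68649716e-03]), 'contact_force': array([0.8864773 , 0.12810461, 0.35738926]), 'wrist_torque': array([ 0.00681297, -0.00431355,  0.03210503]), 'finger_force': 0.0, 'finger_gap': 1.001366296277597}
```

View pics/top0.png

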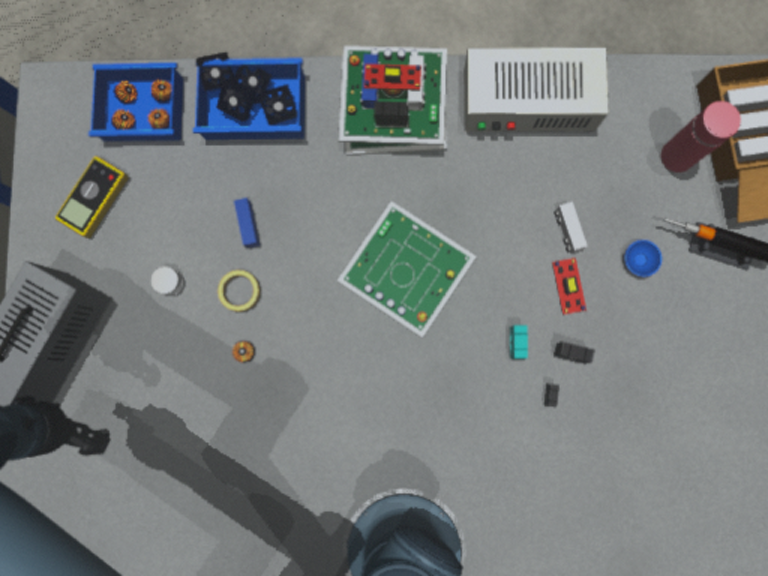

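View pics/side0.png

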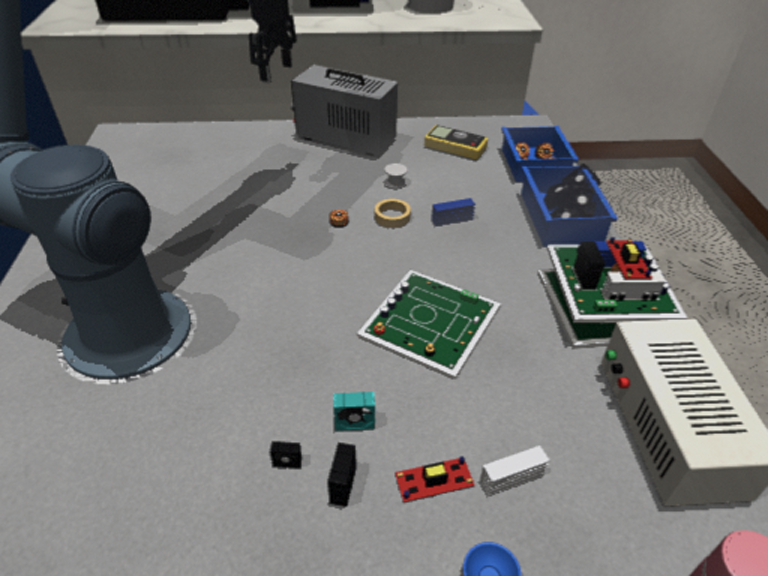

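Candidates in top0 (1.5× pixels):
- **Fan:** black (575,352), black (552,395) and turquoise (519,341). The larger black one at (575,352) fits.
- **Sinks:** blue (246,222) and bare (570,226). The ones on the assembled model at (395,85) are not meant.
- **Choke:** (243,351). The ones in the blue bin are not meant.
- **Card:** (570,286). The one on the model is not meant.
- **Board:** empty one at (407,268), with posts lower right, the green block upper left and the fan end upper right.

I'll confirm these in a crop and measure them.

```bash
cat > m.py <<'E'
from h import *
z=np.load('top0.npz'); im,W=z['im'],z['W']
def tile(cx,cy,r,s): 
    a=im[int(cy-r):int(cy+r),int(cx-r):int(cx+r)]
    return cv2.resize(a,(s,s),interpolation=cv2.INTER_CUBIC)
if __name__=='__main__':
    T=[tile(164,148,20,260),tile(380,150,20,260),tile(375,240,35,260),tile(380,190,22,260),tile(162,234,15,260),tile(271,179,48,260)]
    save('crop1',np.vstack([np.hstack(T[:3]),np.hstack(T[3:])]))
    # height-based blobs
    Z=W[...,2]; m=((Z>8)&(Z<90)).astype(np.uint8); 
    n,l,s,c=cv2.connectedComponentsWithStats(m)
    for i in range(1,n):
        if s[i,4]<40: continue
        k=l==i; P=W[k]
        if not(250<P[:,0].mean()<800 and -450<P[:,1].mean()<480): continue
        zt=np.percentile(P[:,2],90)
        t=P[P[:,2]>zt-6]
        r=cv2.minAreaRect(t[:,:2].astype(np.float32))
        print(np.round(c[i]*1.5),s[i,4],'zt',round(zt,1),'rect',np.round(r[0],1),np.round(r[1],1),round(r[2],1))
E
python3 m.py
```

```text
[246. 222.] 343 zt 43.6 rect [622.9 303.9] [90.2 26.3] 13.1
[406. 269.] 4058 zt 17.1 rect [533.7  -4.5] [199.2 189.5] 56.2
[571. 227.] 399 zt 43.0 rect [ 610.5 -322.4] [90.6 27.1] 16.7
[164. 280.] 270 zt 41.8 rect [509.7 458.9] [51.7 50.4] 48.3
[238. 290.] 296 zt 27.6 rect [490.9 318.8] [73.3 73.7] 0.4
[570. 285.] 114 zt 29.5 rect [ 498.8 -319.1] [27.9 21.8] 12.6
[519. 341.] 261 zt 63.5 rect [ 393.8 -215.2] [25.7 58.3] 89.3
[243. 350.] 148 zt 24.7 rect [375.4 308.9] [35.6 38.5] 14.6
[575. 351.] 252 zt 64.2 rect [ 372.7 -318.9] [60.9 25. ] 75.0
[552. 395.] 119 zt 42.9 rect [ 292.9 -277.7] [17.3 39.5] 84.1
```

View pics/crop1.png

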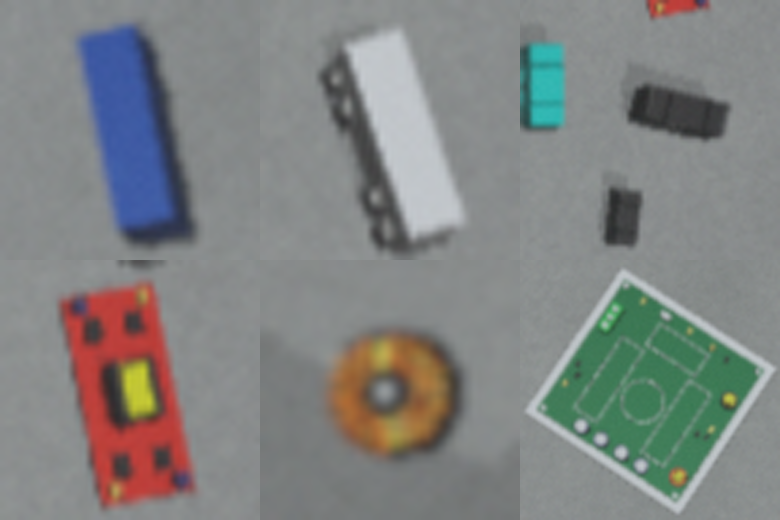

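Crop1 confirms all the choices. The bare sink's transistors are on its left (+y) side. The blue sink shows a plain side to the right (−y). The fan is the larger black one. The board's posts are lower right and its block upper left. Next I'll refine the board pose from its outlines and check the blue sink's fin side in the side view.

Run:
```python
from m import *
from scipy.optimize import minimize
hsv=cv2.cvtColor(im,cv2.COLOR_RGB2HSV).astype(int)
win=np.zeros(im.shape[:2],bool); win[130:228,220:322]=1
g=win&(hsv[...,0]>55)&(hsv[...,0]<90)&(hsv[...,1]>80)
P=W[g]; P=P[(P[:,2]<20)]
print('green',cv2.minAreaRect(P[:,:2].astype(np.float32)),np.median(P[:,2]))
# outline fit: sample whiteness along printed outlines at z=12
w=np.minimum.reduce([im[...,i] for i in range(3)]).astype(np.float32)
w=cv2.GaussianBlur(w,(0,0),0.8)
c=ctrl.calibration('top'); f=192/np.tan(np.radians(c['fovy'])/2)
K=np.array([[f,0,c['cx']],[0,f,c['cy']],[0,0,1]]); M=R.from_rotvec(c['attitude']).as_matrix()
def proj(X):
    q=(X-c['origin'])@M; q=q*[1,-1,-1]
    return cv2.projectPoints(q,np.zeros(3),np.zeros(3),K,np.array(c['dist_coeffs']))[0][:,0]
def rect(x,y,a,b):
    t=np.linspace(-.5,.5,40); o=np.full(40,.5)
    return np.vstack([np.c_[x+a*t,y+b*o],np.c_[x+a*t,y-b*o],np.c_[x+a*o,y+b*t],np.c_[x-a*o,y+b*t]])
th=np.linspace(0,6.283,120)
L=np.vstack([rect(-15,-43,90,26),rect(-15,43,90,26),rect(52,0,25,60),np.c_[-15+21*np.cos(th),21*np.sin(th)]])
def cost(p):
    co,s=np.cos(p[2]),np.sin(p[2]); X=np.c_[p[0]+co*L[:,0]-s*L[:,1],p[1]+s*L[:,0]+co*L[:,1],np.full(len(L),12.)]
    q=proj(X).astype(np.float32)
    return -cv2.remap(w,q[:,0][None],q[:,1][None],cv2.INTER_LINEAR).mean()
best=min((minimize(cost,[534+dx,-4.5+dy,np.radians(-33.8+da)],method='Nelder-Mead') for dx in(-8,-3,3,8) for dy in (-8,-3,3,8) for da in(-3,0,3)),key=lambda r:r.fun)
print('board',best.x[:2],np.degrees(best.x[2]),best.fun, cost([534,-4.5,np.radians(-33.8)]))
r=np.zeros_like(win); r[165:215,360:400]=1
k=r&(im[...,0]>130)&(im[...,1]<80)&(W[...,2]<12); print('card',cv2.minAreaRect(W[k][:,:2].astype(np.float32)),np.median(W[k][:,2]))
r=np.zeros_like(win); r[222:246,150:175]=1
k=r&(W[...,2]>10); print('choke',cv2.minEnclosingCircle(W[k][:,:2].astype(np.float32)))
s=np.load('side0.npz')['im']
a=[cv2.resize(s[b:b+40,x:x+50],(390,312),interpolation=cv2.INTER_CUBIC) for x,b in((277,122),(315,292))]
save('crop2',np.hstack(a))
```

```text
green ((535.464111328125, -5.6036224365234375), (176.1827850341797, 167.4984130859375), 56.58197784423828) 12.437051546171688
board [365.81499306 -14.93937284] -55.787022595205876 -142.2566680908203 -85.37391
card ((500.3492126464844, -318.74407958984375), (101.5492935180664, 45.96709060668945), 9.692996978759766) 5.0447560204033834
choke ((375.80792236328125, 307.697998046875), 20.621597290039062)
```

View pics/crop2.png

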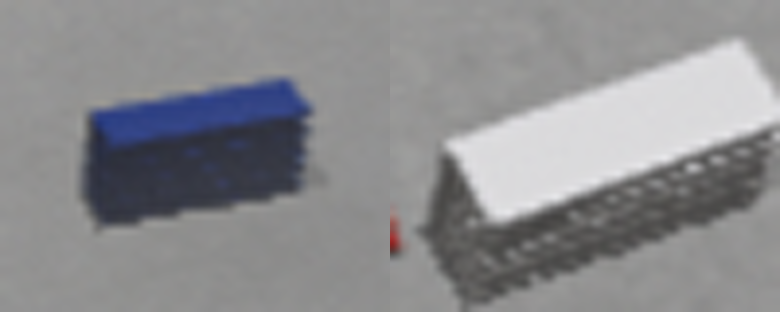

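Both side crops show finned faces towards −y, so the blue sink needs about +133° and the bare one about −50°. The unbounded board fit ran off, so I'll refit within bounds while starting the first move.

```bash
cat > b.py <<'E'
from h import *
z=np.load('top0.npz'); im=z['im']
w=im.min(-1).astype(np.float32)-0.0
c=ctrl.calibration('top'); f=192/np.tan(np.radians(c['fovy'])/2)
K=np.array([[f,0,c['cx']],[0,f,c['cy']],[0,0,1]]); M=R.from_rotvec(c['attitude']).as_matrix()
def proj(X):
    q=((X-c['origin'])@M)*[1,-1,-1]
    return cv2.projectPoints(q,np.zeros(3),np.zeros(3),K,np.array(c['dist_coeffs']))[0][:,0]
def rect(x,y,a,b):
    t=np.linspace(-.5,.5,40); o=np.full(40,.5)
    return np.vstack([np.c_[x+a*t,y+b*o],np.c_[x+a*t,y-b*o],np.c_[x+a*o,y+b*t],np.c_[x-a*o,y+b*t]])
th=np.linspace(0,6.283,120)
L=np.vstack([rect(-15,-43,90,26),rect(-15,43,90,26),rect(52,0,25,60),np.c_[-15+21*np.cos(th),21*np.sin(th)]])
def cost(x,y,a):
    co,s=np.cos(a),np.sin(a); X=np.c_[x+co*L[:,0]-s*L[:,1],y+s*L[:,0]+co*L[:,1],np.full(len(L),12.)]
    q=proj(X).astype(np.float32)
    return cv2.remap(w,q[:,0][None],q[:,1][None],cv2.INTER_LINEAR).mean()
best=max((cost(x,y,np.radians(a)),x,y,a) for x in np.arange(527,543,1) for y in np.arange(-13,4,1) for a in np.arange(-36,-31,.5))
print(best)
E
python3 b.py
```

```text
(np.float32(92.11299), np.int64(535), np.int64(-5), np.float64(-33.5))
```

Emit:
arm_command:
  motion:
    - [[36.8, -21.2, -10], [0, 0, 39.3], 1]
    - [[36.8, -21.2, -10], [0, 0, 39.3], 1]
    - [[36.8, -21.2, -10], [0, 0, 39.3], 1]
    - [[36.8, -21.2, -10], [0, 0, 39.3], 1]
    - [[36.8, -21.2, -10], [0, 0, 39.3], 1]
    - [[36.8, -21.2, -10], [0, 0, 39.3], 1]
    - [[36.8, -21.2, -10], [0, 0, 39.3], 1]
    - [[36.8, -21.2, -10], [0, 0, 39.3], 1]
    - [[36.8, -21.2, -10], [0, 0, 39.3], 1]
    - [[36.8, -21.2, -10], [0, 0, 39.3], 1]
  newtons: 50

```text
time: 0.93
ee_pos: [598.1, 317.1, 310.7]
eef_rot: [0.356, -3.12, 0.0]
contact_force: [0.3, 1.0, 0.1]
finger_gap: 0.999
finger_force: 0.0
```

Emit:
arm_command:
  motion:
    - [[1.0, -0.6, -3], [0, 0, 0], 0.8]
    - [[1.0, -0.6, -5], [0, 0, 0], 0.8]
    - [[1.0, -0.6, -5], [0, 0, 0], 0.8]
    - [[1.0, -0.6, -5], [0, 0, 0], 0.8]
    - [[1.0, -0.6, -5], [0, 0, 0], 0.8]

```text
time: 1.35
ee_pos: [606.5, 313.0, 262.7]
eef_rot: [-0.357, 3.121, 0.0]
contact_force: [-0.5, 0.4, 0.2]
finger_gap: 0.8
finger_force: 0.0
```

Emit:
arm_command:
  motion:
    - [[1.6, -0.9, -3], [0, 0, 0], 0.8]
    - [[1.6, -0.9, -6], [0, 0, 0], 0.7]
    - [[1.6, -0.9, -8], [0, 0, 0], 0.7]
    - [[1.6, -0.9, -8], [0, 0, 0], 0.7]
    - [[1.6, -0.9, -8], [0, 0, 0], 0.2]
    - [[1.6, -0.9, -8], [0, 0, 0], 0]
    - [[1.6, -0.9, -8], [0, 0, 0], 0]
    - [[1.6, -0.9, -8], [0, 0, 0], 0]
    - [[1.6, -0.9, -8], [0, 0, 0], 0]
    - [[1.6, -0.9, -8], [0, 0, 0], 0]
  newtons: 50

```text
time: 2.18
ee_pos: [624.0, 304.4, 185.2]
eef_rot: [-0.356, 3.116, 0.003]
contact_force: [-1.1, 1.3, 6.8]
finger_gap: 0.297
finger_force: 50.5
```

Emit:
arm_command:
  motion:
    - [[0, 0, 4], [0, 0, 0], 0]
    - [[0, 0, 8], [0, 0, 0], 0]
    - [[-12.5, -33.7, 9], [0, 0, 133.5], 0]
    - [[-12.5, -33.7, 9], [0, 0, 133.5], 0]
    - [[-12.5, -33.7, 9], [0, 0, 133.5], 0]
    - [[-12.5, -33.7, 9], [0, 0, 133.5], 0]
    - [[-12.5, -33.7, 9], [0, 0, 133.5], 0]
    - [[-12.5, -33.7, 9], [0, 0, 133.5], 0]
    - [[-12.5, -33.7, 9], [0, 0, 133.5], 0]
    - [[-12.5, -33.7, 9], [0, 0, 133.5], 0]

```text
time: 3.02
ee_pos: [510.3, 0.5, 271.7]
eef_rot: [-1.77, 2.595, -0.002]
contact_force: [0.2, -0.6, -1.8]
finger_gap: 0.295
finger_force: 49.9
```

Emit:
arm_command:
  motion:
    - [[-1, -2.5, 0], [0, 0, 76], 0]
    - [[-1, -2.5, 0], [0, 0, 76], 0]
    - [[-1, -2.5, 0], [0, 0, 76], 0]
    - [[-1, -2.5, 0], [0, 0, 76], 0]
    - [[-1, -2.5, 0], [0, 0, 76], 0]
    - [[-1, -2.5, 0], [0, 0, 76], 0]
    - [[-1, -2.5, 0], [0, 0, 76], 0]
    - [[-1, -2.5, 0], [0, 0, 76], 0]
    - [[-1, -2.5, 0], [0, 0, 76], 0]
    - [[-1, -2.5, 0], [0, 0, 76], 0]

```text
time: 3.85
ee_pos: [501.3, -23.0, 271.6]
eef_rot: [2.954, -1.069, 0.002]
contact_force: [-0.3, -0.5, -1.9]
finger_gap: 0.295
finger_force: 49.9
```

Emit:
arm_command:
  motion:
    - [[0, 0, 0], [0, 0, 0], 0]
    - [[0, 0, 0], [0, 0, 0], 0]
    - [[0, 0, 0], [0, 0, 0], 0]

```text
time: 4.1
ee_pos: [501.3, -22.9, 271.1]
eef_rot: [2.95, -1.081, 0.001]
contact_force: [-0.8, -0.2, -2.2]
finger_gap: 0.295
finger_force: 49.9
```

Emit:
arm_command:
  motion:
    - [[-0.25, -0.97, -2], [0, 0, 6.7], 0]
    - [[-0.25, -0.97, -4], [0, 0, 6.7], 0]
    - [[-0.25, -0.97, -5.5], [0, 0, 6.7], 0]
    - [[-0.25, -0.97, -6.5], [0, 0, 6.7], 0]
    - [[-0.25, -0.97, -6.8], [0, 0, 6.7], 0]
    - [[-0.25, -0.97, -6.8], [0, 0, 6.7], 0]
    - [[-0.25, -0.97, -6.8], [0, 0, 6.7], 0]

```text
time: 4.68
ee_pos: [499.2, -32.7, 203.3]
eef_rot: [-3.009, 0.904, -0.001]
contact_force: [-0.0, 0.4, -1.9]
finger_gap: 0.294
finger_force: 49.9
```

Emit:
arm_command:
  motion:
    - [[0, 0, -0.3], [0, 0, 0], 0]
    - [[0, 0, -0.6], [0, 0, 0], 0]
    - [[0, 0, -0.6], [0, 0, 0], 0]
    - [[0, 0, -0.6], [0, 0, 0], 0]

```text
time: 5.02
ee_pos: [499.5, -32.8, 197.4]
eef_rot: [-3.009, 0.904, -0.003]
contact_force: [1.8, -0.4, -0.3]
finger_gap: 0.298
finger_force: 50.2
```

Emit:
arm_command:
  motion:
    - [[0, 0, 0], [0, 0, 0], 0.4]
    - [[0, 0, 0], [0, 0, 0], 0.42]
    - [[0, 0, 0], [0, 0, 0], 0.42]
    - [[0, 0, 0], [0, 0, 0], 0.42]
    - [[0, 0, 3], [0, 0, 0], 0.42]
    - [[0, 0, 7], [0, 0, 0], 0.42]
    - [[0, 0, 11], [0, 0, 0], 0.42]
    - [[0, 0, 11], [0, 0, 0], 0.6]

```text
time: 5.68
ee_pos: [501.5, -33.1, 314.2]
eef_rot: [-3.008, 0.903, -0.019]
contact_force: [1.4, 0.5, 0.4]
finger_gap: 0.549
finger_force: 0.0
```

Emit:
arm_command:
  motion:
    - [[10.9, -28.9, 0], [0, 0, -129.8], 0.8]
    - [[10.9, -28.9, 0], [0, 0, -129.8], 0.8]
    - [[10.9, -28.9, 0], [0, 0, -129.8], 0.8]
    - [[10.9, -28.9, 0], [0, 0, -129.8], 0.8]
    - [[10.9, -28.9, 0], [0, 0, -129.8], 0.8]
    - [[10.9, -28.9, 0], [0, 0, -129.8], 0.8]
    - [[10.9, -28.9, 0], [0, 0, -129.8], 0.8]
    - [[10.9, -28.9, 0], [0, 0, -129.8], 0.8]
    - [[10.9, -28.9, 0], [0, 0, -129.8], 0.8]
    - [[10.9, -28.9, 0], [0, 0, -129.8], 0.8]

```text
time: 6.52
ee_pos: [607.8, -323.6, 305.8]
eef_rot: [1.901, -2.501, -0.001]
contact_force: [0.4, -0.5, -0.3]
finger_gap: 0.802
finger_force: 0.0
```

Emit:
arm_command:
  motion:
    - [[0, 0, 0], [0, 0, -58], 0.8]
    - [[0, 0, 0], [0, 0, -58], 0.8]
    - [[0, 0, 0], [0, 0, -58], 0.8]
    - [[0, 0, 0], [0, 0, -58], 0.8]
    - [[0, 0, 0], [0, 0, -58], 0.8]
    - [[0, 0, 0], [0, 0, -58], 0.8]
    - [[0, 0, 0], [0, 0, -58], 0.8]
    - [[0, 0, 0], [0, 0, -58], 0.8]
    - [[0, 0, 0], [0, 0, -58], 0.8]
    - [[0, 0, 0], [0, 0, -58], 0.8]

```text
time: 7.35
ee_pos: [607.7, -321.6, 306.5]
eef_rot: [0.467, -3.106, -0.001]
contact_force: [-0.1, -0.0, 0.9]
finger_gap: 0.8
finger_force: 0.0
```

```bash
cat >> h.py <<'E'
def tool():
    s=ctrl.get_state(); y=R.from_rotvec(s['eef_rot']).as_matrix()[:,1]
    return s['ee_pos'],np.degrees(np.arctan2(y[1],y[0]))
B=np.array([535,-5.]);ba=-33.5
def to(p,psi):
    e,t=tool(); print('at',np.round(e,1),round(t,1),'shift cm',np.round((np.array(p)-e)/10,2),'turn',round((psi-t+180)%360-180,1),'t',ctrl.get_state()['time'])
def bw(x,y):
    c,s=np.cos(np.radians(ba)),np.sin(np.radians(ba)); return B+[c*x-s*y,s*x+c*y]
E
python3 -c "
from h import *
to([610.5,-322.4,184],106.7);save('top1',(r:=cloud('top'))[0][110:250,190:350],4);np.savez('top1',im=r[0],W=r[1])"
```

```text
at [ 607.7 -321.6  306.5] 107.1 shift cm [  0.28  -0.08 -12.25] turn -0.4 t 7.35
```

View pics/top1.png

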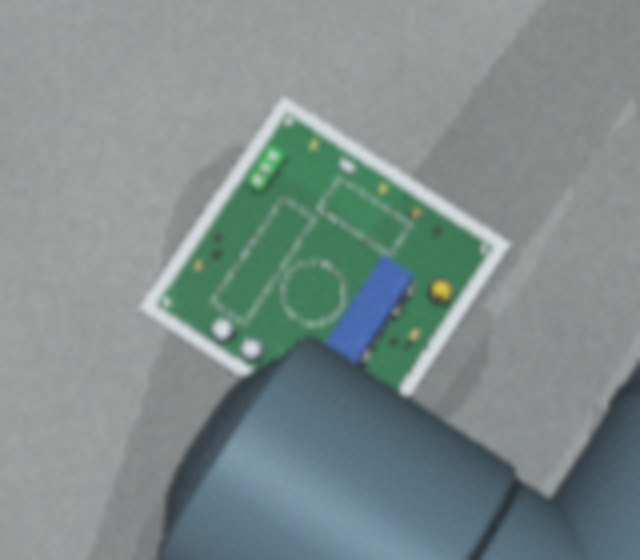

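The blue sink (370,310) stands on its outline with transistors outwards (right side, tabs at 400,300). Next I'll grip the bare sink.

Emit:
arm_command:
  motion:
    - [[0.3, 0, -4], [0, 0, 0], 0.7]
    - [[0.3, 0, -8], [0, 0, 0], 0.7]
    - [[0.3, 0, -12.2], [0, 0, 0], 0.7]
    - [[0.3, 0, -12.2], [0, 0, 0], 0.7]
    - [[0.3, 0, -12.2], [0, 0, 0], 0.3]
    - [[0.3, 0, -12.2], [0, 0, 0], 0]
    - [[0.3, 0, -12.2], [0, 0, 0], 0]
    - [[0.3, 0, -12.2], [0, 0, 0], 0]
    - [[0.3, 0, -12.2], [0, 0, 0], 0]
    - [[0.3, 0, -12.2], [0, 0, 0], 0]
  newtons: 50

```text
time: 8.23
ee_pos: [612.3, -322.7, 188.5]
eef_rot: [-0.463, 3.102, -0.007]
contact_force: [-1.7, -1.1, 6.7]
finger_gap: 0.292
finger_force: 52.2
```

```bash
python3 -c "
from h import *
print(ctrl.get_state()['finger_gap'],ctrl.get_state()['finger_force'])
to([*bw(-15,43),tool()[0][2]+12.5],106.7-50.2)"
```

```text
0.29246123393890017 52.17296361923218
at [ 612.3 -322.7  188.5] 107.0 shift cm [-6.6  36.18  1.25] turn -50.5 t 8.2333
```

Emit:
arm_command:
  motion:
    - [[0, 0, 4], [0, 0, 0], 0]
    - [[0, 0, 8], [0, 0, 0], 0]
    - [[-6.6, 36.2, 10], [0, 0, -50.5], 0]
    - [[-6.6, 36.2, 10], [0, 0, -50.5], 0]
    - [[-6.6, 36.2, 10], [0, 0, -50.5], 0]
    - [[-6.6, 36.2, 10], [0, 0, -50.5], 0]
    - [[-6.6, 36.2, 10], [0, 0, -50.5], 0]
    - [[-6.6, 36.2, 10], [0, 0, -50.5], 0]
    - [[-6.6, 36.2, 10], [0, 0, -50.5], 0]
    - [[-6.6, 36.2, 10], [0, 0, -50.5], 0]

```text
time: 9.07
ee_pos: [551.5, 3.2, 283.9]
eef_rot: [0.913, 3.004, 0.001]
contact_force: [0.0, -0.6, -2.8]
finger_gap: 0.291
finger_force: 51.1
```

Emit:
arm_command:
  motion:
    - [[-0.2, 2.5, 0], [0, 0, 0], 0]
    - [[-0.2, 2.5, 0], [0, 0, 0], 0]
    - [[-0.2, 2.5, 0], [0, 0, 0], 0]
    - [[-0.2, 2.5, 0], [0, 0, 0], 0]

```text
time: 9.4
ee_pos: [550.2, 26.4, 283.3]
eef_rot: [0.906, 3.006, -0.0]
contact_force: [0.3, 0.4, -2.0]
finger_gap: 0.293
finger_force: 51.1
```

```bash
python3 -c "
from h import *
to([*bw(-15,43),200.5],106.7-50.2)"
```

```text
at [550.2  26.4 283.3] 56.5 shift cm [-0.4   1.28 -8.28] turn 0.0 t 9.4
```

Emit:
arm_command:
  motion:
    - [[-0.3, 1.2, -3], [0, 0, 0], 0]
    - [[-0.3, 1.2, -6], [0, 0, 0], 0]
    - [[-0.3, 1.2, -7.5], [0, 0, 0], 0]
    - [[-0.3, 1.2, -8.0], [0, 0, 0], 0]
    - [[-0.3, 1.2, -8.3], [0, 0, 0], 0]
    - [[-0.3, 1.2, -8.3], [0, 0, 0], 0]
    - [[-0.3, 1.2, -8.3], [0, 0, 0], 0]

```text
time: 9.98
ee_pos: [547.6, 37.3, 200.7]
eef_rot: [0.909, 3.005, 0.0]
contact_force: [-0.4, -0.3, -1.4]
finger_gap: 0.295
finger_force: 51.2
```

Emit:
arm_command:
  motion:
    - [[0, 0, -0.15], [0, 0, 0], 0]
    - [[0, 0, -0.15], [0, 0, 0], 0]
    - [[0, 0, -0.15], [0, 0, 0], 0.4]
    - [[0, 0, -0.15], [0, 0, 0], 0.42]
    - [[0, 0, -0.15], [0, 0, 0], 0.42]
    - [[0, 0, 2], [0, 0, 0], 0.42]
    - [[0, 0, 6], [0, 0, 0], 0.42]
    - [[0, 0, 10], [0, 0, 0], 0.42]
    - [[0, 0, 12], [0, 0, 0], 0.6]
    - [[0, 0, 12], [0, 0, 0], 0.6]

```text
time: 10.82
ee_pos: [549.4, 38.4, 325.4]
eef_rot: [0.904, 2.998, 0.004]
contact_force: [0.7, -0.4, 0.8]
finger_gap: 0.601
finger_force: 0.0
```

```bash
python3 -c "
from h import *
to([375.6,308.3,300],56.5)"
```

```text
at [549.4  38.4 325.4] 56.4 shift cm [-17.38  26.99  -2.54] turn 0.1 t 10.8167
```

Emit:
arm_command:
  motion:
    - [[-17.4, 27, -4], [0, 0, 90], 1]
    - [[-17.4, 27, -4], [0, 0, 90], 1]
    - [[-17.4, 27, -4], [0, 0, 90], 1]
    - [[-17.4, 27, -4], [0, 0, 90], 1]
    - [[-17.4, 27, -4], [0, 0, 90], 1]
    - [[-17.4, 27, -4], [0, 0, 90], 1]
    - [[-17.4, 27, -4], [0, 0, 90], 1]
    - [[-17.4, 27, -4], [0, 0, 90], 1]
    - [[-17.4, 27, -4], [0, 0, 90], 1]
    - [[-17.4, 27, -4], [0, 0, 90], 1]

```text
time: 11.65
ee_pos: [371.2, 310.0, 278.3]
eef_rot: [1.039, -2.963, 0.0]
contact_force: [0.0, 0.4, 0.1]
finger_gap: 1.002
finger_force: 0.0
```

Emit:
arm_command:
  motion:
    - [[0, 0, 0], [0, 0, 19], 1]
    - [[0, 0, 0], [0, 0, 19], 1]
    - [[0, 0, 0], [0, 0, 19], 1]
    - [[0, 0, 0], [0, 0, 19], 1]
    - [[0, 0, 0], [0, 0, 19], 1]

```text
time: 12.07
ee_pos: [372.8, 308.5, 278.9]
eef_rot: [1.497, -2.761, -0.0]
contact_force: [0.3, -0.8, -0.4]
finger_gap: 1.001
finger_force: 0.0
```

```bash
python3 -c "
from h import *
to([375.6,308.3,176],146.5)"
```

```text
at [372.8 308.5 278.9] 146.9 shift cm [  0.28  -0.02 -10.29] turn -0.4 t 12.0667
```

Emit:
arm_command:
  motion:
    - [[0.3, 0, -4], [0, 0, 0], 0.9]
    - [[0.3, 0, -8], [0, 0, 0], 0.9]
    - [[0.3, 0, -10.2], [0, 0, 0], 0.9]
    - [[0.3, 0, -10.2], [0, 0, 0], 0.9]
    - [[0.3, 0, -10.2], [0, 0, 0], 0.5]
    - [[0.3, 0, -10.2], [0, 0, 0], 0.2]
    - [[0.3, 0, -10.2], [0, 0, 0], 0.2]
    - [[0.3, 0, -10.2], [0, 0, 0], 0.2]
    - [[0.3, 0, -10.2], [0, 0, 0], 0.2]
  newtons: 40

```text
time: 12.82
ee_pos: [377.1, 309.4, 179.8]
eef_rot: [-1.498, 2.756, 0.001]
contact_force: [-0.7, -0.6, 7.7]
finger_gap: 0.473
finger_force: 40.6
```

```bash
python3 -c "
from h import *
print(ctrl.get_state()['finger_gap'],ctrl.get_state()['finger_force'])
to([*bw(-15,0),tool()[0][2]+12.5],146.5)"
```

```text
0.4731114209117265 40.635865330696106
at [377.1 309.4 179.8] 147.1 shift cm [ 14.54 -30.61   1.25] turn -0.6 t 12.8167
```

Emit:
arm_command:
  motion:
    - [[0, 0, 4], [0, 0, 0], 0.2]
    - [[0, 0, 8], [0, 0, 0], 0.2]
    - [[14.5, -30.6, 11], [0, 0, 0], 0.2]
    - [[14.5, -30.6, 11], [0, 0, 0], 0.2]
    - [[14.5, -30.6, 11], [0, 0, 0], 0.2]
    - [[14.5, -30.6, 11], [0, 0, 0], 0.2]
    - [[14.5, -30.6, 11], [0, 0, 0], 0.2]
    - [[14.5, -30.6, 11], [0, 0, 0], 0.2]
    - [[14.5, -30.6, 11], [0, 0, 0], 0.2]
    - [[14.5, -30.6, 11], [0, 0, 0], 0.2]

```text
time: 13.65
ee_pos: [518.7, 6.5, 288.4]
eef_rot: [-1.499, 2.759, -0.002]
contact_force: [-0.3, 0.6, -0.3]
finger_gap: 0.476
finger_force: 41.2
```

Emit:
arm_command:
  motion:
    - [[0.8, -1.8, 0], [0, 0, 0], 0.2]
    - [[0.8, -1.8, 0], [0, 0, 0], 0.2]
    - [[0.8, -1.8, 0], [0, 0, 0], 0.2]
    - [[0.8, -1.8, 0], [0, 0, 0], 0.2]

```text
time: 13.98
ee_pos: [525.7, -9.0, 287.3]
eef_rot: [-1.501, 2.76, 0.001]
contact_force: [-0.9, -0.4, -0.2]
finger_gap: 0.47
finger_force: 41.2
```

```bash
python3 -c "
from h import *
to([*bw(-15,0),192],146.5)"
```

```text
at [525.7  -9.  287.3] 147.1 shift cm [-0.32  1.23 -9.53] turn -0.6 t 13.9833
```

Emit:
arm_command:
  motion:
    - [[-0.3, 1.2, 0], [0, 0, 0], 0.2]
    - [[-0.3, 1.2, -3], [0, 0, 0], 0.2]
    - [[-0.3, 1.2, -6], [0, 0, 0], 0.2]
    - [[-0.3, 1.2, -8], [0, 0, 0], 0.2]
    - [[-0.3, 1.2, -9], [0, 0, 0], 0.2]
    - [[-0.3, 1.2, -9.5], [0, 0, 0], 0.2]
    - [[-0.3, 1.2, -9.5], [0, 0, 0], 0.2]
    - [[-0.3, 1.2, -9.5], [0, 0, 0], 0.2]

```text
time: 14.65
ee_pos: [523.2, 3.7, 193.0]
eef_rot: [-1.502, 2.758, -0.001]
contact_force: [0.5, 0.5, -0.2]
finger_gap: 0.471
finger_force: 41.1
```

Emit:
arm_command:
  motion:
    - [[0, 0, -0.2], [0, 0, 0], 0.2]
    - [[0, 0, -0.2], [0, 0, 0], 0.2]
    - [[0, 0, -0.2], [0, 0, 0], 0.6]
    - [[0, 0, -0.2], [0, 0, 0], 0.65]
    - [[0, 0, -0.2], [0, 0, 0], 0.65]
    - [[0, 0, 2], [0, 0, 0], 0.65]
    - [[0, 0, 6], [0, 0, 0], 0.65]
    - [[0, 0, 10], [0, 0, 0], 0.65]
    - [[0, 0, 14], [0, 0, 0], 0.65]
    - [[0, 0, 14], [0, 0, 0], 0.65]

```text
time: 15.48
ee_pos: [525.9, 2.3, 340.2]
eef_rot: [-1.495, 2.75, -0.012]
contact_force: [1.2, 0.4, 0.1]
finger_gap: 0.649
finger_force: 0.0
```

```bash
python3 -c "
from h import *
to([372.7,-318.9,330],-15)"
```

```text
at [525.9   2.3 340.2] 147.1 shift cm [-15.32 -32.12  -1.02] turn -162.1 t 15.4833
```

Emit:
arm_command:
  motion:
    - [[-15.3, -32.1, -1], [0, 0, 17.9], 0.65]
    - [[-15.3, -32.1, -1], [0, 0, 17.9], 0.65]
    - [[-15.3, -32.1, -1], [0, 0, 17.9], 0.65]
    - [[-15.3, -32.1, -1], [0, 0, 17.9], 0.65]
    - [[-15.3, -32.1, -1], [0, 0, 17.9], 0.65]
    - [[-15.3, -32.1, -1], [0, 0, 17.9], 0.65]
    - [[-15.3, -32.1, -1], [0, 0, 17.9], 0.65]
    - [[-15.3, -32.1, -1], [0, 0, 17.9], 0.65]
    - [[-15.3, -32.1, -1], [0, 0, 17.9], 0.65]
    - [[-15.3, -32.1, -1], [0, 0, 17.9], 0.65]

```text
time: 16.32
ee_pos: [368.2, -323.1, 321.9]
eef_rot: [1.902, -2.498, 0.004]
contact_force: [0.4, -0.4, 0.0]
finger_gap: 0.648
finger_force: 0.0
```

Emit:
arm_command:
  motion:
    - [[0, 0, 0], [0, 0, 0], 0.65]
    - [[0, 0, 0], [0, 0, 0], 0.65]
    - [[0, 0, 0], [0, 0, 0], 0.65]

```text
time: 16.57
ee_pos: [370.5, -317.3, 321.8]
eef_rot: [-1.914, 2.491, 0.001]
contact_force: [0.3, 0.7, -0.5]
finger_gap: 0.644
finger_force: 0.0
```

```bash
python3 -c "
from h import *
to([372.7,-318.9,200],165)
im,W=cloud('top');np.savez('top2',im=im,W=W);save('top2',im[110:250,190:350],4)"
```

```text
at [ 370.5 -317.3  321.8] 165.1 shift cm [  0.22  -0.16 -12.18] turn -0.1 t 16.5667
```

View pics/top2.png

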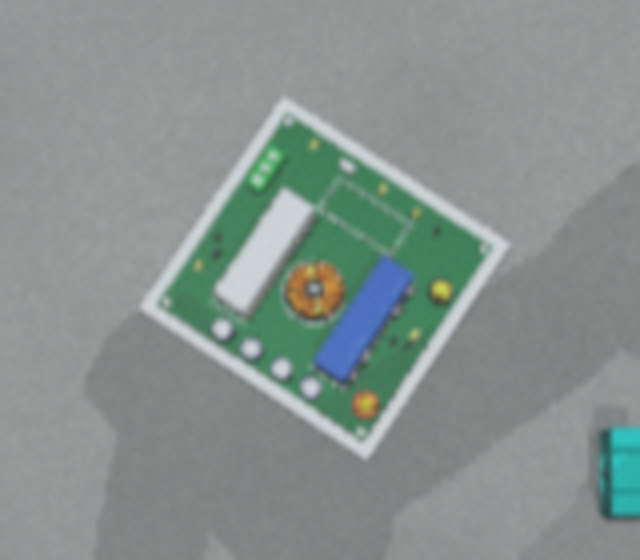

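Both sinks and the choke (315,290) sit on their outlines. Next I'll take the fan and measure the placed parts.

Emit:
arm_command:
  motion:
    - [[0.2, -0.2, -4], [0, 0, 0], 0.65]
    - [[0.2, -0.2, -8], [0, 0, 0], 0.65]
    - [[0.2, -0.2, -12], [0, 0, 0], 0.65]
    - [[0.2, -0.2, -12], [0, 0, 0], 0.65]
    - [[0.2, -0.2, -12], [0, 0, 0], 0.2]
    - [[0.2, -0.2, -12], [0, 0, 0], 0]
    - [[0.2, -0.2, -12], [0, 0, 0], 0]
    - [[0.2, -0.2, -12], [0, 0, 0], 0]
    - [[0.2, -0.2, -12], [0, 0, 0], 0]
    - [[0.2, -0.2, -12], [0, 0, 0], 0]
  newtons: 40

```text
time: 17.45
ee_pos: [373.1, -321.5, 204.2]
eef_rot: [-1.912, 2.492, -0.007]
contact_force: [-0.0, -0.4, 7.7]
finger_gap: 0.281
finger_force: 45.8
```

```bash
cat > p.py <<'E'
from h import *
import sys
def parts(f):
    z=np.load(f); W=z['W']; d=W[...,:2]-B; a=np.radians(ba)
    x=d[...,0]*np.cos(a)+d[...,1]*np.sin(a); y=-d[...,0]*np.sin(a)+d[...,1]*np.cos(a); Z=W[...,2]
    for n,k in (('blue',(Z>44)&(Z<58)&(y<-22)&(y>-60)&(abs(x+15)<60)),('bare',(Z>44)&(Z<58)&(y>22)&(y<60)&(abs(x+15)<60)),('choke',(Z>24)&(Z<42)&(abs(y)<24)&(abs(x+15)<35)),('fan',(Z>64)&(Z<80)&(abs(x-52)<35)&(abs(y)<45)),('card',(Z>54)&(Z<60)&(abs(x+15)<40)&(abs(y)<70))):
        P=np.c_[x[k],y[k]].astype(np.float32)
        if len(P)>20: print(n,len(P),np.round(cv2.minAreaRect(P)[0],1),np.round(cv2.minAreaRect(P)[1:][0],1),round(cv2.minAreaRect(P)[2],1),'z',round(float(np.median(Z[k])),1))
parts(sys.argv[1])
E
python3 p.py top2.npz; python3 -c "
from h import *
print(ctrl.get_state()['finger_gap'],ctrl.get_state()['finger_force'])
to([*bw(52,0),tool()[0][2]+12.5],146.5)"
```

```text
blue 295 [-15.7 -43.3] [26.  89.8] 89.9 z 52.4
bare 294 [-13.7  42. ] [26.4 89.9] 89.0 z 52.6
choke 145 [-15.5  -1.8] [38.3 38.9] 77.6 z 32.1
card 149 [-15.   -0.8] [ 79.8 111.1] 0.1 z 55.5
0.2807486172795207 45.790607929229736
at [ 373.1 -321.5  204.2] 165.0 shift cm [20.53 28.77  1.25] turn -18.5 t 17.45
```

Emit:
arm_command:
  motion:
    - [[0, 0, 4], [0, 0, 0], 0]
    - [[0, 0, 8], [0, 0, 0], 0]
    - [[0, 0, 12], [0, 0, 0], 0]
    - [[20.4, 28.6, 13], [0, 0, -18.5], 0]
    - [[20.4, 28.6, 13], [0, 0, -18.5], 0]
    - [[20.4, 28.6, 13], [0, 0, -18.5], 0]
    - [[20.4, 28.6, 13], [0, 0, -18.5], 0]
    - [[20.4, 28.6, 13], [0, 0, -18.5], 0]
    - [[20.4, 28.6, 13], [0, 0, -18.5], 0]
    - [[20.4, 28.6, 13], [0, 0, -18.5], 0]

```text
time: 18.28
ee_pos: [535.3, -91.1, 331.0]
eef_rot: [-1.486, 2.767, -0.002]
contact_force: [1.7, -0.7, -1.0]
finger_gap: 0.286
finger_force: 44.7
```

Emit:
arm_command:
  motion:
    - [[4.0, 5.6, 0], [0, 0, 0], 0]
    - [[4.0, 5.6, 0], [0, 0, 0], 0]
    - [[4.0, 5.6, 0], [0, 0, 0], 0]
    - [[4.0, 5.6, 0], [0, 0, 0], 0]
    - [[4.0, 5.6, 0], [0, 0, 0], 0]

```text
time: 18.7
ee_pos: [574.2, -37.1, 330.3]
eef_rot: [1.486, -2.767, 0.0]
contact_force: [-0.2, 0.2, -0.9]
finger_gap: 0.285
finger_force: 44.7
```

```bash
python3 -c "
from h import *
to([*(bw(52,0)-[1.4,2.1]),216.5],146.5)"
```

```text
at [574.2 -37.1 330.3] 146.5 shift cm [  0.28   0.13 -11.38] turn 0.0 t 18.7
```

Emit:
arm_command:
  motion:
    - [[0.3, 0.1, -3], [0, 0, 0], 0]
    - [[0.3, 0.1, -6], [0, 0, 0], 0]
    - [[0.3, 0.1, -9], [0, 0, 0], 0]
    - [[0.3, 0.1, -10.5], [0, 0, 0], 0]
    - [[0.3, 0.1, -11.2], [0, 0, 0], 0]
    - [[0.3, 0.1, -11.4], [0, 0, 0], 0]
    - [[0.3, 0.1, -11.4], [0, 0, 0], 0]

```text
time: 19.28
ee_pos: [576.6, -37.2, 216.7]
eef_rot: [1.483, -2.769, -0.0]
contact_force: [0.8, 0.2, -1.1]
finger_gap: 0.288
finger_force: 44.8
```

Emit:
arm_command:
  motion:
    - [[0, 0, -0.2], [0, 0, 0], 0]
    - [[0, 0, -0.2], [0, 0, 0], 0]
    - [[0, 0, -0.2], [0, 0, 0], 0.4]
    - [[0, 0, -0.2], [0, 0, 0], 0.45]
    - [[0, 0, -0.2], [0, 0, 0], 0.45]
    - [[0, 0, 3], [0, 0, 0], 0.45]
    - [[0, 0, 7], [0, 0, 0], 0.45]
    - [[0, 0, 11], [0, 0, 0], 0.45]
    - [[0, 0, 12], [0, 0, 0], 0.45]
    - [[0, 0, 12], [0, 0, 0], 0.45]

```text
time: 20.12
ee_pos: [579.3, -36.3, 340.6]
eef_rot: [-1.483, 2.761, -0.009]
contact_force: [-0.3, 0.2, 0.0]
finger_gap: 0.449
finger_force: 0.0
```

```bash
python3 -c "
from h import *
to([500,-319,300],101.5)"
```

```text
at [579.3 -36.3 340.6] 146.5 shift cm [ -7.93 -28.27  -4.06] turn -45.0 t 20.1167
```

Emit:
arm_command:
  motion:
    - [[-7.9, -28.3, -2], [0, 0, -45.2], 0.6]
    - [[-7.9, -28.3, -2], [0, 0, -45.2], 0.6]
    - [[-7.9, -28.3, -2], [0, 0, -45.2], 0.6]
    - [[-7.9, -28.3, -2], [0, 0, -45.2], 0.6]
    - [[-7.9, -28.3, -2], [0, 0, -45.2], 0.6]
    - [[-7.9, -28.3, -2], [0, 0, -45.2], 0.6]
    - [[-7.9, -28.3, -2], [0, 0, -45.2], 0.6]
    - [[-7.9, -28.3, -2], [0, 0, -45.2], 0.6]
    - [[-7.9, -28.3, -2], [0, 0, -45.2], 0.6]
    - [[-7.9, -28.3, -2], [0, 0, -45.2], 0.6]

```text
time: 20.95
ee_pos: [498.0, -318.5, 314.5]
eef_rot: [0.308, -3.125, -0.004]
contact_force: [0.5, -0.5, 0.0]
finger_gap: 0.601
finger_force: 0.0
```

Emit:
arm_command:
  motion:
    - [[0, 0, 0], [0, 0, 0], 0.6]
    - [[0, 0, 0], [0, 0, 0], 0.6]
    - [[0, 0, 0], [0, 0, 0], 0.6]

```text
time: 21.2
ee_pos: [499.0, -317.4, 315.9]
eef_rot: [0.312, -3.126, -0.001]
contact_force: [0.8, -0.2, 0.6]
finger_gap: 0.603
finger_force: 0.0
```

```bash
python3 - <<'E'
from h import *
z=np.load('top2.npz'); im,W=z['im'],z['W']
r=np.zeros(im.shape[:2],bool); r[160:220,355:405]=1
k=r&(im[...,0]>1.8*im[...,1])&(im[...,0]>60)&(W[...,2]<15)
print('card',cv2.minAreaRect(W[k][:,:2].astype(np.float32)),k.sum())
P=W[k][:,:2]; e,v=np.linalg.eigh(np.cov(P.T)); print(np.degrees(np.arctan2(*v[::-1,1])),P.mean(0))
k=r&(W[...,2]>20)&(W[...,2]<40); print('xfmr',W[k].mean(0),cv2.minAreaRect(W[k][:,:2].astype(np.float32)))
to([499.5,-319,181],101.3)
im,W=cloud('top');np.savez('top3',im=im,W=W)
E
python3 p.py top3.npz
```

```text
card ((500.84906005859375, -319.6084899902344), (102.2329330444336, 46.888851165771484), 10.425289154052734) 381
-170.41161958315794 [ 499.84593193 -318.5802963 ]
xfmr [ 498.76659903 -318.66772909   27.02661567] ((498.85736083984375, -318.7913513183594), (26.49587059020996, 23.801801681518555), 8.96823787689209)
at [ 499.  -317.4  315.9] 101.4 shift cm [  0.05  -0.16 -13.49] turn -0.1 t 21.2
blue 298 [-10.4 -43.4] [ 26.3 100.2] 89.9 z 52.5
bare 289 [-9.6 42. ] [27.1 98.9] 88.7 z 52.5
choke 144 [-15.8  -1.8] [38.8 37.9] 75.9 z 32.6
fan 198 [51.6 -2.3] [26.1 59.8] 0.2 z 72.5
card 157 [-15.   -1.4] [ 77.9 110.2] 0.3 z 55.3
```

Fan placed well. Next is gripping the card.

Emit:
arm_command:
  motion:
    - [[0.05, -0.15, -4], [0, 0, -1.4], 0.6]
    - [[0.05, -0.15, -8], [0, 0, -1.4], 0.6]
    - [[0.05, -0.15, -12], [0, 0, -1.4], 0.6]
    - [[0.05, -0.15, -13.3], [0, 0, -1.4], 0.6]
    - [[0.05, -0.15, -13.3], [0, 0, -1.4], 0.6]
    - [[0.05, -0.15, -13.3], [0, 0, -1.4], 0.3]
    - [[0.05, -0.15, -13.3], [0, 0, -1.4], 0]
    - [[0.05, -0.15, -13.3], [0, 0, -1.4], 0]
    - [[0.05, -0.15, -13.3], [0, 0, -1.4], 0]
    - [[0.05, -0.15, -13.3], [0, 0, -1.4], 0]
  newtons: 40

```text
time: 22.08
ee_pos: [500.2, -321.2, 185.3]
eef_rot: [-0.27, 3.126, -0.005]
contact_force: [0.3, 0.3, 7.6]
finger_gap: 0.248
finger_force: 41.3
```

```bash
python3 -c "
from h import *
print(ctrl.get_state()['finger_gap'],ctrl.get_state()['finger_force'])
to([*bw(-15,-0.5),tool()[0][2]+52.5],tool()[1]+46.4)"
```

```text
0.24819908743306904 41.25422716140747
at [ 500.2 -321.2  185.3] 99.9 shift cm [ 2.21 32.41  5.25] turn 46.4 t 22.0833
```

Emit:
arm_command:
  motion:
    - [[0, 0, 4], [0, 0, 0], 0]
    - [[0, 0, 8], [0, 0, 0], 0]
    - [[0, 0, 12], [0, 0, 0], 0]
    - [[2.2, 32.4, 12], [0, 0, 46.5], 0]
    - [[2.2, 32.4, 12], [0, 0, 46.5], 0]
    - [[2.2, 32.4, 12], [0, 0, 46.5], 0]
    - [[2.2, 32.4, 12], [0, 0, 46.5], 0]
    - [[2.2, 32.4, 12], [0, 0, 46.5], 0]
    - [[2.2, 32.4, 12], [0, 0, 46.5], 0]
    - [[2.2, 32.4, 12], [0, 0, 46.5], 0]

```text
time: 22.92
ee_pos: [518.5, -27.5, 303.7]
eef_rot: [-1.49, 2.765, -0.001]
contact_force: [0.3, 0.6, -1.1]
finger_gap: 0.246
finger_force: 40.4
```

Emit:
arm_command:
  motion:
    - [[0.2, 3.5, 0], [0, 0, 0], 0]
    - [[0.2, 3.5, 0], [0, 0, 0], 0]
    - [[0.2, 3.5, 0], [0, 0, 0], 0]
    - [[0.2, 3.5, 0], [0, 0, 0], 0]

```text
time: 23.25
ee_pos: [520.8, 5.5, 303.4]
eef_rot: [-1.484, 2.769, -0.001]
contact_force: [0.4, 0.0, -0.7]
finger_gap: 0.247
finger_force: 40.3
```

```bash
python3 -c "
from h import *
to([*bw(-15,-0.5),237.5],146.3)
im,W=cloud('top');np.savez('top4',im=im,W=W);save('top4',im[110:250,190:350],4)"
```

```text
at [520.8   5.5 303.4] 146.4 shift cm [ 0.14 -0.26 -6.59] turn -0.1 t 23.25
```

View pics/top4.png

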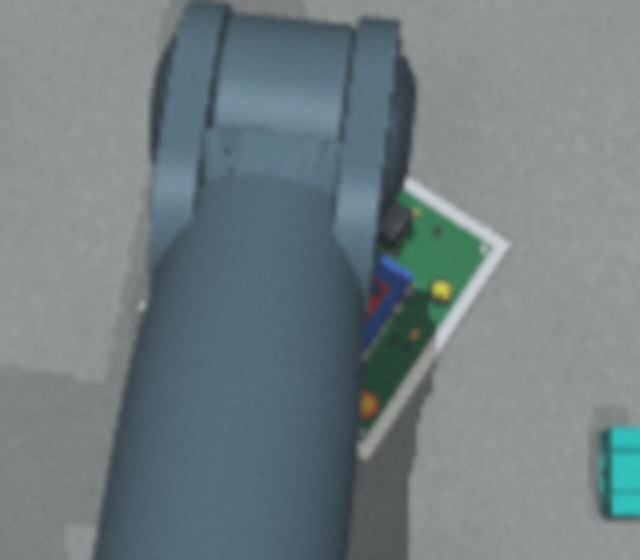

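The arm hides most of the board, but the card's end shows over the blue sink (375,300), parallel to it. Next I'll lower it.

Emit:
arm_command:
  motion:
    - [[0.1, -0.25, -2], [0, 0, 0], 0]
    - [[0.1, -0.25, -4], [0, 0, 0], 0]
    - [[0.1, -0.25, -5.3], [0, 0, 0], 0]
    - [[0.1, -0.25, -6.1], [0, 0, 0], 0]
    - [[0.1, -0.25, -6.5], [0, 0, 0], 0]
    - [[0.1, -0.25, -6.5], [0, 0, 0], 0]
    - [[0.1, -0.25, -6.5], [0, 0, 0], 0]

```text
time: 23.88
ee_pos: [522.1, 2.2, 238.5]
eef_rot: [-1.482, 2.769, -0.001]
contact_force: [0.8, -0.0, -1.9]
finger_gap: 0.246
finger_force: 40.4
```

Emit:
arm_command:
  motion:
    - [[0, 0, -0.1], [0, 0, 0], 0]
    - [[0, 0, -0.2], [0, 0, 0], 0]
    - [[0, 0, -0.2], [0, 0, 0], 0]

```text
time: 24.13
ee_pos: [522.3, 2.7, 237.3]
eef_rot: [-1.483, 2.768, -0.003]
contact_force: [-1.8, -1.4, 6.0]
finger_gap: 0.249
finger_force: 41.2
```

Emit:
arm_command:
  motion:
    - [[0, 0, 0], [0, 0, 0], 0.35]
    - [[0, 0, 0], [0, 0, 0], 0.42]
    - [[0, 0, 0], [0, 0, 0], 0.42]
    - [[0, 0, 0], [0, 0, 0], 0.42]
    - [[0, 0, 2], [0, 0, 0], 0.42]
    - [[0, 0, 5], [0, 0, 0], 0.42]
    - [[0, 0, 9], [0, 0, 0], 0.42]
    - [[0, 0, 11], [0, 0, 0], 0.42]

```text
time: 24.8
ee_pos: [522.4, 3.1, 349.7]
eef_rot: [-1.483, 2.766, -0.003]
contact_force: [0.7, 0.0, 0.7]
finger_gap: 0.421
finger_force: 0.0
```

Emit:
arm_command:
  motion:
    - [[0, 4, 1], [0, 0, 0], 0.42]
    - [[-4, 8, 1], [0, 0, 0], 0.42]
    - [[-8, 12, 1], [0, 0, 0], 0.42]
    - [[-10, 16, 1], [0, 0, 0], 0.42]
    - [[-10, 20, 1], [0, 0, 0], 0.42]
    - [[-10, 22, 1], [0, 0, 0], 0.42]
    - [[-10, 22, 1], [0, 0, 0], 0.42]
    - [[-10, 22, 1], [0, 0, 0], 0.42]

```text
time: 25.47
ee_pos: [421.0, 225.2, 355.9]
eef_rot: [-1.491, 2.765, 0.0]
contact_force: [0.5, -0.1, -0.9]
finger_gap: 0.419
finger_force: 0.0
```

```bash
python3 -c "
from h import *
im,W=cloud('top');np.savez('top5',im=im,W=W)
s,_=cloud('side');
save('end',np.hstack([cv2.resize(im[120:240,200:340],(390,334),interpolation=2),cv2.resize(s[170:260,230:340],(408,334),interpolation=2)]))"
python3 p.py top5.npz
```

```text
blue 255 [-10.9 -39.3] [34.5 99.3] 89.8 z 53.3
bare 234 [-9.3 39.1] [99.4 33.8] 0.1 z 53.4
fan 196 [51.3 -2.2] [26.  60.4] 0.4 z 72.2
card 388 [-14.8  -1. ] [110.6  78.3] 89.8 z 56.9
```

View pics/end.png

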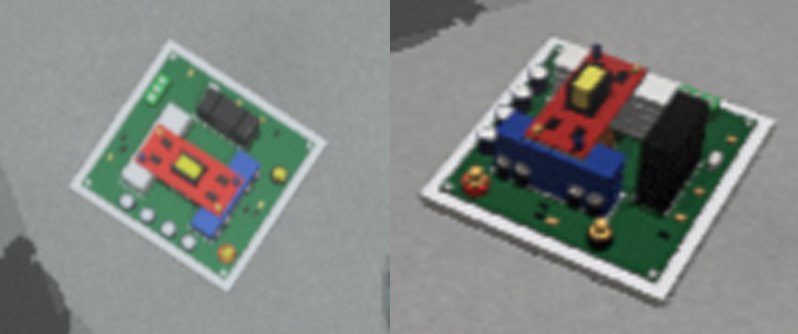

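The card (187,168) lies flat across both sinks. The fan (230,120) stands upright behind them and the transistors face outwards. I'll do one numeric check of the card and hand in if it passes.

```bash
python3 -c "
from h import *
z=np.load('top5.npz');im,W=z['im'].astype(int),z['W'];d=W[...,:2]-B;a=np.radians(ba)
x=d[...,0]*np.cos(a)+d[...,1]*np.sin(a);y=-d[...,0]*np.sin(a)+d[...,1]*np.cos(a)
k=(abs(x+15)<40)&(abs(y)<60)&(im[...,0]>1.8*im[...,1])&(W[...,2]>50)&(W[...,2]<64)
r=cv2.minAreaRect(np.c_[x[k],y[k]].astype(np.float32));print(r,np.median(W[k][:,2]))
ok=abs(r[0][0]+15)<6 and abs(r[0][1])<6 and min(r[2]%90,90-r[2]%90)<4
print(ok)
if ok: print(ctrl.job_done())"
```

```text
((-15.35595703125, 0.026355743408203125), (45.414886474609375, 102.08344268798828), 1.4451351165771484) 57.73666156978743
True
the job is handed in; nothing more can be done
None
```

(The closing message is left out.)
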